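# Tip two bead boxes down flat in their tray

## Robot

A 6-joint arm with a two-finger parallel gripper is mounted at the origin on a cart in front of the work surface, level with it; the furniture and walls round the work are solid. World frame = base frame: x ahead of the robot, y to its left, z up, the work surface at z = 0. Lengths are in m, angles in rad, forces in N, time in s.
With the tool pointing down it reaches from about 0.35 to 0.85 m from the base axis. Payload 8.1 kg.
Tool frame: the origin (TCP) lies at the centre of the arm's flange, where the gripper is bolted on; the fingertips stand 186 mm ahead of it and the grasp point (between the pads) lies 167 mm ahead of it (robot.grasp_offset is the distance from the TCP to the grasp point, in m); z points along the fingers, y is the line along which they close (so a half turn about z gives the same grasp; the last joint's range is limited). The gripper opens to 93 mm and grips with 3 to 60 N. Pads are 15 mm wide; open, the fingers measure 128 mm over their backs; the gripper's body (75 mm by 188 mm) begins 65 mm behind the grasp point.
Start: joints at [1.242, 0.13, 1.488, -0, 1.523, -0.085], TCP at [0.145, 0.582, 0.405] pointing down, gripper open.
Joint ranges: [-2.96, 2.96], [-0.89, 2.26], [0.02, 2.5], [-1.34, 4.48], [0, 2.73], [-2.66, 2.66]. Speed limits (rad/s): [2.39, 2.39, 2.79, 3.14, 3.14, 3.14].

## Interface

Orientations are given as a rotation vector (axis times angle).
In Python, from plant import robot gives the robot as it stands.
- The arm moves only by the tool drive_tool, never from a script. Its argument "moves" is one flat list of numbers, 7 for each row, row after row: the finger opening in mm, from 0 to 93, then the shift along the tool's x, y, z in mm, then the turn, a rotation vector about the tool's x, y, z in degrees. A call has 1 to 8 rows; each row shifts and turns the commanded pose from where the row before left it, along the tool's axes as they then stand; what a row does not reach is not made up. A row lasts 1/10 s, in which the tool goes at most 50 mm and 8.59 degrees, less where a joint would pass 70% of its speed; a pose out of reach is approached as far as the arm can. A call is refused whole if a number of a shift passes 50 or a number of a turn 8.59, either way. A call with a gripper value outside its range is refused whole. The fingers move at their own pace and stop on an object; "grip_force" is the grip in N (left out, the last holds). Time passes only in rows, so rows that do not move let the fingers close. It gives the time, the measured TCP pose, the force, the opening and the grip force at its end, in the units of the state.
- robot.read_state(): the state, without advancing time (a new reading comes with each control period).
- robot.read_camera(name): name is "scene" or "top" or "wrist"; returns a dict with "color" (420x560x3 uint8, red, green, blue), "depth" (420x560 float32, m along the optical axis (not along the pixel's ray), 0 where there is no reading), "mtx" (3x3 intrinsics, pixels), "R" (3x3) and "t" (3): a world point X has camera coordinates R X + t. Camera axes: x right, y down, z forward; pixel columns grow to the right and rows downward; lengths in m; the calibration is good to about 2 mm. A picture is of the moment at which its call begins.
- robot.close_job(): hands the job in; it is judged then, once.
The state is a dict: "t": time; "q": joint angles; "dq": joint speeds; "joint_torque": joint torques, N m; "tool_pos": TCP position; "orientation": TCP orientation; "force": force on the tool from outside, world axes, zero at the start; "wrist_torque": the same for the moment, N m; "opening": finger opening in m; "gripper_force": force on a finger pad.
Only numpy, scipy, OpenCV 4.12 (cv2) and the standard library are available. Lean on these libraries where they do the work, as an engineer would, in place of code of your own. Each camera call takes 0.05 s, during which the arm holds its last target. There are 200 camera calls.

## Task

The crimson and the gold bead box stand upright in the wooden tray, too tall for its cover. Without lifting them, push each one over near its top so that it falls away from the tray's near end and lies flat on its back in its own compartment, front side up. Leave the third, black-and-clear bead box and the white thread spool standing where they are.

Things in the scene. Friction and masses are not known exactly. Their poses are not given: they have to be found in the camera images.
- tray: fixed wooden tray, 195 mm long (x), 214 wide (y); walls 24 high, 5 thick; floor 5 thick; low brass pulls stick out 15 mm at both y sides. Origin: centre of its underside, on the table. A divider along x at y = 0 parts two compartments (middles at y = +52 and -52 mm, each 99 wide, 185 long inside). The boxes stand at its -x (near) end; its +x part is empty.
- crimson_centre (a point): centre of the crimson bead box (clear case, white cap strip on top; about 0.16 kg): 32 mm deep (x), 83 wide (y), 120 tall (z, up). This point is 60 mm above its foot. Front: -x, back: +x. Stands at the -x end of either tray compartment, its back to the empty part, square within 3 degrees. Pushed near its top it tips about its lower edge and past 15 degrees falls by itself.
- gold_centre (a point): centre of the gold bead box (clear case, white cap strip on top; about 0.16 kg): 32 mm deep (x), 83 wide (y), 120 tall (z, up). This point is 60 mm above its foot. Front: -x, back: +x. Stands at the -x end of either tray compartment, its back to the empty part, square within 3 degrees. Pushed near its top it tips about its lower edge and past 15 degrees falls by itself.
- ice_centre (a point): centre of the black-and-clear bead box (clear case, white cap strip on top; about 0.16 kg): 32 mm deep (x), 83 wide (y), 120 tall (z, up). This point is 60 mm above its foot. Front: -x, back: +x. It stands on the bare table and is to be left alone.
- spool_centre (a point): centre of a white thread spool, 35 mm across and 58 mm tall, standing on the table (29 mm below this point); to be left alone

How it is judged:
By the outcome, as a careful person would: the job done as asked, in the order asked, and still so for the second after the job is handed in, with the robot touching nothing.
It also fails if it takes over 38 s, if anything falls off the work surface, if the arm or the gripper's body presses on something with over 40 N, if the wrist force passes 120 N, or if a joint passes its speed limit or range.

## Working session

There is one attempt and no reset: what is moved stays moved. The work goes in short steps, Python scripts to look and compute and a tool call to move; the robot and the scene stay as the last step left them, time stands still between calls to the robot, and variables do not carry over. Pictures are saved under pics/ and viewed, at most 10 in all, crops included, and the job is handed in when it is done.

Besides the shell and the picture viewer there is one more tool, called after ">>>" as a command line: name --argument value ..., lists and objects as JSON in quotes. drive_tool: Moves the arm, as the interface text tells. Its arguments: {"type":"object","properties":{"moves":{"type":"array","items":{"type":"number"}},"grip_force":{"type":"number"}},"required":["moves"]}

```bash
mkdir -p pics; python3 - <<'E'
from plant import robot
import cv2,numpy as np
s=robot.read_state();print({k:np.round(s[k],3) for k in('t','tool_pos','orientation','q','opening','force')})
a=robot.read_camera("scene");b=robot.read_camera("top")
np.savez('a.npz',**a);np.savez('b.npz',**b)
for n,c in(('scene',a),('top',b)):
    cv2.imwrite(f'pics/{n}1.png',c['color'][:,:,::-1]);print(n,np.round(-c['R'].T@c['t'],3),np.round(c['R'],2).tolist())
E
```

```text
{'t': np.float64(0.0), 'tool_pos': array([0.145, 0.582, 0.404]), 'orientation': array([-3.820e-01, -3.118e+00,  3.000e-03]), 'q': array([ 1.242,  0.131,  1.489, -0.   ,  1.523, -0.085]), 'opening': np.float64(0.093), 'force': array([ 0.747, -0.041,  0.661])}
scene [ 0.314 -0.396  0.717] [[0.91, -0.4, -0.01], [-0.3, -0.67, -0.68], [0.27, 0.62, -0.73]]
top [0.386 0.155 0.89 ] [[0.02, -1.0, -0.01], [-0.97, -0.02, -0.22], [0.22, 0.01, -0.98]]
```

View pics/scene1.png

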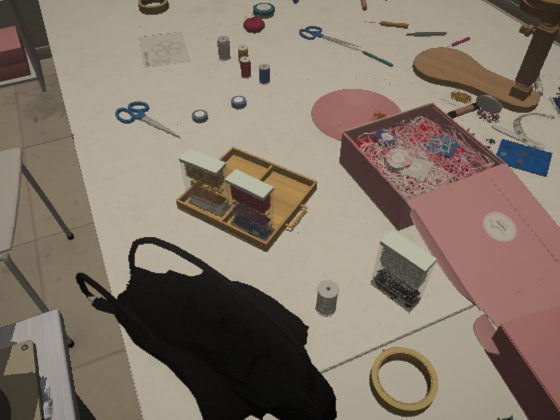

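View pics/top1.png

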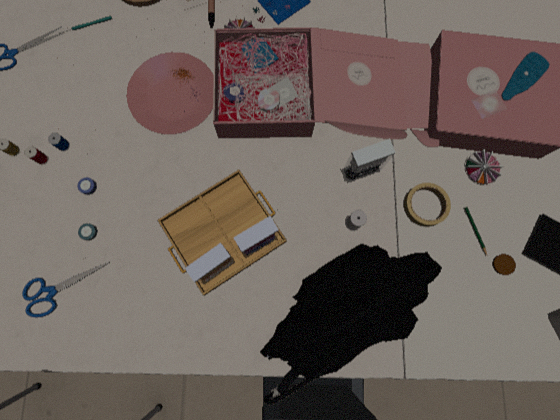

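The scene picture shows the gold box cap at (203,160), the crimson cap at (250,184), the ice box at (402,270) and the spool at (327,297). In the top picture the gold cap is at (208,262) and the crimson cap at (256,236), with the tray centre near (223,232).

```bash
cat > h.py <<'E'
import numpy as np,cv2
def cloud(c):
    d=c['depth'];v,u=np.mgrid[:420,:560];K=c['mtx']
    P=np.stack([(u-K[0,2])/K[0,0]*d,(v-K[1,2])/K[1,1]*d,d],-1)
    W=(P-c['t'])@c['R'];W[d==0]=np.nan;return W
def rect(p):
    (c,s,a)=cv2.minAreaRect((p[:,:2]*1000).astype(np.float32));return np.round(c,1),np.round(s,1),round(a,1)
E
python3 - <<'E'
from h import *
for n in 'ab':
    c=dict(np.load(n+'.npz'));W=cloud(c)
    col=c['color'].astype(int)
    m=((W[...,2]>.10)&(W[...,2]<.15)&(col.min(-1)>110)).astype(np.uint8)
    k,l,st,ce=cv2.connectedComponentsWithStats(m)
    for i in range(1,k):
        if st[i,4]>100:
            p=W[l==i];print(n,ce[i].round(),st[i,4],np.nanmedian(p[:,2]).round(4),rect(p))
    hsv=cv2.cvtColor(c['color'],cv2.COLOR_RGB2HSV)
    # wooden tray
    m=cv2.inRange(hsv,(10,70,60),(28,255,255))&((W[...,2]>.012)&(W[...,2]<.035)).astype(np.uint8)*255
    k,l,st,ce=cv2.connectedComponentsWithStats(m)
    for i in range(1,k):
        if st[i,4]>100: p=W[l==i];print('wood',n,ce[i].round(),st[i,4],np.nanmedian(p[:,2]).round(4),rect(p))
b=dict(np.load('b.npz'));W=cloud(b)
for u,v in [(223,232),(300,330),(240,190),(357,218),(30,200),(165,80)]:print(u,v,W[v,u].round(3))
K,R,t=b['mtx'],b['R'],b['t']
# tray rim corners in top picture, plane z=.024
for u,v in [(239,170),(158,220),(205,295),(286,240)]:
    r=R.T@np.linalg.solve(K,[u,v,1]);o=-R.T@t;print((u,v),(o+r*(.024-o[2])/r[2]).round(4))
E
```

```text
a [202. 160.] 523 0.1252 (array([459.8, 275.3]), array([33.2, 85. ]), 36.7)
a [249. 183.] 607 0.1253 (array([516.8, 184.4]), array([34.1, 84.9]), 32.5)
a [409. 250.] 903 0.1203 (array([700.6, -45.7]), array([61.2, 82.8]), 21.0)
wood a [469.  75.] 3243 0.0201 (array([1251.2,  424.5]), array([174.1, 336.9]), 29.3)
wood a [464. 109.] 109 0.0173 (array([1123.9,  313.8]), array([55.4, 15.3]), 3.8)
wood a [254. 200.] 1804 0.0209 (array([544. , 257.8]), array([198.5, 229.4]), 34.2)
wood a [404. 378.] 1443 0.0247 (array([ 607. , -192.4]), array([96.4, 96. ]), 42.8)
wood a [ 27. 411.] 108 0.0129 (array([ 89.9, -10.6]), array([21.3, 31.1]), 0.0)
b [373. 152.] 618 0.1199 (array([688.7, -48.2]), array([33. , 84.5]), 20.1)
b [255. 233.] 697 0.125 (array([516.4, 186.5]), array([31.9, 82.5]), 31.7)
b [207. 262.] 730 0.1249 (array([459.6, 277.4]), array([32. , 82.5]), 37.5)
wood b [221. 232.] 1118 0.0225 (array([539.8, 266.1]), array([194.9, 241.8]), 34.6)
wood b [428. 204.] 543 0.0245 (array([ 606.8, -189.3]), array([94.1, 95.4]), 37.2)
wood b [505. 264.] 299 0.0167 (array([ 476.3, -347. ]), array([43.1, 44.6]), 3.6)
223 232 [0.535 0.262 0.019]
300 330 [0.333 0.095 0.047]
240 190 [0.636 0.23  0.004]
357 218 [ 0.563 -0.024  0.057]
30 200 [ 0.606  0.712 -0.003]
165 80 [0.911 0.422 0.005]
(239, 170) [0.6768 0.2319 0.024 ]
(158, 220) [0.5584 0.4061 0.024 ]
(205, 295) [0.3989 0.294  0.024 ]
(286, 240) [0.519  0.1243 0.024 ]
```

```bash
cat >> h.py <<'E'
from scipy.spatial.transform import Rotation as Ro
def plan(robot,tip,yaw):
    "shift in present tool axes (mm) and turn about tool z so that tool y is square to heading yaw"
    s=robot.read_state();R=Ro.from_rotvec(s['orientation']);M=R.as_matrix()
    d=np.r_[tip]-(s['tool_pos']+.186*M[:,2])
    x=np.degrees(np.arctan2(M[1,0],M[0,0]));w=(yaw-x+90)%180-90
    # target: pointing straight down, x at x+w
    a=np.radians(x+w);X=np.array([np.cos(a),np.sin(a),0]);Z=np.array([0,0,-1.])
    T=np.c_[X,np.cross(Z,X),Z]
    print('t',s['t'],'tool x yaw',x.round(1),'turn',np.degrees((R.inv()*Ro.from_matrix(T)).as_rotvec()).round(2))
    print('shift now-axes',(M.T@d*1000).round(1),' after-turn axes',(T.T@d*1000).round(1),'F',np.round(s['force'],1))
E
python3 - <<'E'
from h import *
from plant import robot
plan(robot,[.473,.159,.219],33)
E
```

```text
t 0.1 tool x yaw 166.0 turn [ -0.09  -0.05 -46.97]
shift now-axes [-420.7 -331.    -0.7]  after-turn axes [ -45.1 -533.4   -1.2] F [-0.1 -0.2  0.2]
```

>>> drive_tool --moves '[10,0,0,0,0,0,-7.8,10,0,0,0,0,0,-7.8,10,0,0,0,0,0,-7.8,10,0,0,0,0,0,-7.8,10,0,0,0,0,0,-7.8,10,0,0,0,0,0,-8,10,0,-30,0,0,0,0,10,0,-40,0,0,0,0]'

```text
t: 0.9
tool_pos: [0.1825, 0.5235, 0.4038]
orientation: [0.897, -3.01, 0.001]
force: [1.1, -0.0, 0.8]
opening: 0.0335
gripper_force: 0.0
```

>>> drive_tool --moves '[10,0,-45,0,0,0,0,10,0,-45,0,0,0,0,10,0,-45,0,0,0,0,10,0,-45,0,0,0,0,10,0,-45,0,0,0,0,10,0,-45,0,0,0,0,10,0,-45,0,0,0,0,10,0,-45,0,0,0,0]'

```text
t: 1.7
tool_pos: [0.3796, 0.22, 0.4045]
orientation: [0.893, -3.012, -0.0]
force: [0.8, 0.6, -0.6]
opening: 0.0099
gripper_force: 0.0
```

```bash
python3 - <<'E'
from h import *
from plant import robot
plan(robot,[.473,.159,.219],33)
E
```

```text
t 1.7 tool x yaw -147.0 turn [ 0.   -0.    0.05]
shift now-axes [ -45.  -102.1   -0.5]  after-turn axes [ -45.1 -102.    -0.5] F [ 0.8  0.6 -0.6]
```

>>> drive_tool --moves '[10,-15,-40,0,0,0,0,10,-15,-40,0,0,0,0,10,-15,-22,0,0,0,0,10,0,0,40,0,0,0,10,0,0,40,0,0,0,10,0,0,20,0,0,0,10,0,0,11,0,0,0,10,0,0,0,0,0,0]'

```text
t: 2.5
tool_pos: [0.4718, 0.1606, 0.292]
orientation: [0.892, -3.009, -0.0]
force: [0.3, 0.1, 0.2]
opening: 0.0101
gripper_force: 0.0
```

```bash
python3 - <<'E'
from h import *
from plant import robot
plan(robot,[.473,.159,.108],33)
plan(robot,[.503,.177,.108],33)
cv2.imwrite('pics/scene2.png',robot.read_camera('scene')['color'][100:260,100:340,::-1].repeat(2,0).repeat(2,1))
E
```

```text
t 2.5 tool x yaw -147.0 turn [ 0.07 -0.18  0.03]
shift now-axes [-0.7 -2.2 -2. ]  after-turn axes [-0.7 -2.2 -2. ] F [0.3 0.1 0.2]
t 2.5 tool x yaw -147.0 turn [ 0.07 -0.18  0.03]
shift now-axes [-35.6  -3.5  -2.1]  after-turn axes [-35.7  -3.5  -2. ] F [0.3 0.1 0.2]
```

View pics/scene2.png

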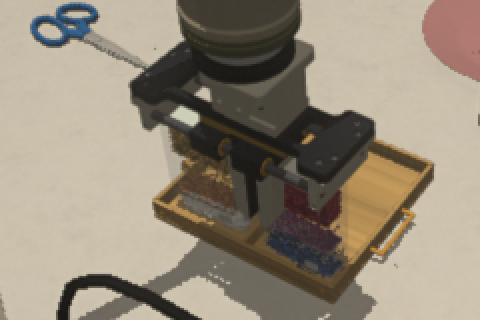

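The fingers (crop (255,190)) hang just behind the crimson box's front, with the gripper body above both boxes. Now a gentle push.

>>> drive_tool --moves '[10,-10,-3,0,0,0,0,10,-8,0,0,0,0,0,10,-5,0,0,0,0,0,10,-5,0,0,0,0,0,10,-5,0,0,0,0,0,10,-5,0,0,0,0,0]'

```text
t: 3.15
tool_pos: [0.5063, 0.1793, 0.2937]
orientation: [0.893, -3.012, 0.0]
force: [-0.6, -0.1, -0.6]
opening: 0.0103
gripper_force: 0.1
```

```bash
python3 - <<'E'
from h import *
from plant import robot
plan(robot,[.503,.177,.108],33)
c=robot.read_camera('top');W=cloud(c)
m=((W[...,2]>.12)&(W[...,2]<.135)&(c['color'].min(-1)>110)).astype(np.uint8)
k,l,st,ce=cv2.connectedComponentsWithStats(m)
for i in range(1,k):
    if st[i,4]>60: print(ce[i].round(),st[i,4],rect(W[l==i]))
o=cv2.hconcat([c['color'][150:310,140:310],robot.read_camera('scene')['color'][110:270,150:320]])
cv2.imwrite('pics/c3.png',o[:,:,::-1].repeat(2,0).repeat(2,1))
E
```

```text
t 3.15 tool x yaw -147.0 turn [-0.   -0.01  0.04]
shift now-axes [ 4.  -0.1 -0.3]  after-turn axes [ 4.  -0.1 -0.3] F [-0.6 -0.1 -0.6]
[386. 145.] 63 (array([699.9, -75.1]), array([30.7, 20.2]), 13.7)
[361. 154.] 82 (array([681. , -23.6]), array([27.6, 29.1]), 27.3)
```

View pics/c3.png

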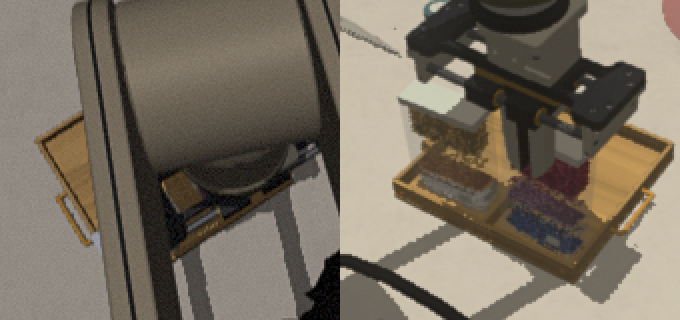

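The fingers touch the crimson front near its top (right half, (535,165)), centred, and it has begun to tip. Gold still stands.

>>> drive_tool --moves '[10,-5,0,0,0,0,0,10,-5,0,0,0,0,0,10,-5,0,0,0,0,0,10,-5,0,0,0,0,0,10,-4,0,0,0,0,0,10,-4,0,0,0,0,0,10,0,0,0,0,0,0,10,0,0,0,0,0,0]'

```text
t: 4.05
tool_pos: [0.5295, 0.1943, 0.2936]
orientation: [0.893, -3.012, 0.0]
force: [-0.8, -0.2, 0.1]
opening: 0.0099
gripper_force: 0.0
```

>>> drive_tool --moves '[10,0,0,0,0,0,0,10,0,0,0,0,0,0,10,0,0,0,0,0,0]'

```text
t: 4.35
tool_pos: [0.5294, 0.1942, 0.2938]
orientation: [0.893, -3.012, 0.0]
force: [0.0, 0.3, 0.1]
opening: 0.0102
gripper_force: 0.0
```

```bash
python3 - <<'E'
from h import *
from plant import robot
plan(robot,[.503,.177,.108],33)
cv2.imwrite('pics/s4.png',robot.read_camera('scene')['color'][100:260,150:340,::-1].repeat(3,0).repeat(3,1))
E
```

```text
t 4.35 tool x yaw -147.0 turn [-0.   -0.    0.03]
shift now-axes [31.5 -0.  -0.2]  after-turn axes [31.5 -0.  -0.2] F [0.  0.3 0.1]
```

View pics/s4.png

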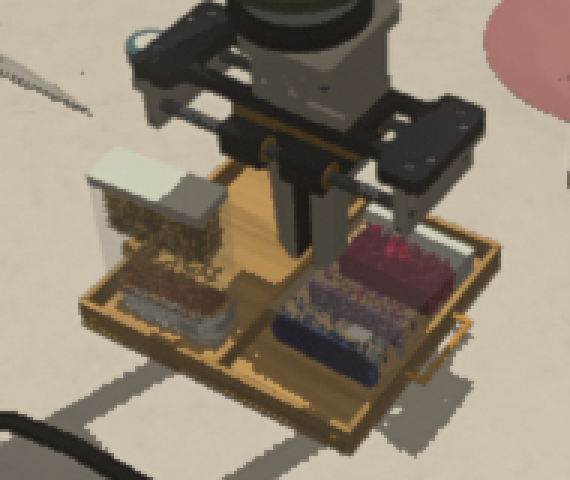

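Crimson lies flat in its compartment, front up, cap at the far end (crop (420,235)); gold still stands at (160,200). Next, gold.

>>> drive_tool --moves '[10,0,0,-35,0,0,0,10,0,0,-35,0,0,0,10,30,0,0,0,0,0,10,30,0,0,0,0,0,10,0,0,0,0,0,-3,10,0,0,0,0,0,0]'

```text
t: 5.0
tool_pos: [0.4787, 0.1612, 0.364]
orientation: [-0.972, 2.987, -0.0]
force: [-0.7, 0.0, 0.4]
opening: 0.0099
gripper_force: 0.0
```

```bash
python3 - <<'E'
from h import *
from plant import robot
plan(robot,[.419,.246,.108],36)
E
```

```text
t 5.0 tool x yaw -143.9 turn [-0.01  0.03  0.06]
shift now-axes [ -1.5 103.8  70. ]  after-turn axes [ -1.4 103.8  70. ] F [-0.7  0.   0.4]
```

>>> drive_tool --moves '[10,0,35,0,0,0,0,10,0,35,0,0,0,0,10,-1,34,0,0,0,0,10,0,0,0,0,0,0,10,0,0,30,0,0,0,10,0,0,30,0,0,0,10,0,0,10,0,0,0,10,0,0,0,0,0,0]'

```text
t: 5.8
tool_pos: [0.4185, 0.2457, 0.2921]
orientation: [0.969, -2.984, 0.001]
force: [0.1, -0.0, 0.2]
opening: 0.01
gripper_force: 0.0
```

```bash
python3 - <<'E'
from h import *
from plant import robot
plan(robot,[.447,.267,.108],36)
E
```

```text
t 5.8 tool x yaw -144.0 turn [ 0.04 -0.21 -0.02]
shift now-axes [-36.2   0.4  -2.1]  after-turn axes [-36.2   0.3  -1.9] F [ 0.1 -0.   0.2]
```

Same push: contact at about 28 mm, then up to about 66 mm.

>>> drive_tool --moves '[10,-10,0,0,0,0,0,10,-8,0,0,0,0,0,10,-5,0,0,0,0,0,10,-5,0,0,0,0,0,10,-5,0,0,0,0,0,10,-5,0,0,0,0,0,10,-5,0,0,0,0,0,10,-5,0,0,0,0,0]'

```text
t: 6.6
tool_pos: [0.4579, 0.2747, 0.2937]
orientation: [0.972, -2.988, 0.0]
force: [-0.1, 0.1, 0.0]
opening: 0.01
gripper_force: 0.0
```

>>> drive_tool --moves '[10,-5,0,0,0,0,0,10,-5,0,0,0,0,0,10,-4,0,0,0,0,0,10,-4,0,0,0,0,0,10,0,0,0,0,0,0,10,0,0,0,0,0,0,10,0,0,0,0,0,0,10,0,0,0,0,0,0]'

```text
t: 7.4
tool_pos: [0.4721, 0.285, 0.2937]
orientation: [0.972, -2.988, 0.0]
force: [0.5, 0.7, 0.4]
opening: 0.0099
gripper_force: 0.0
```

>>> drive_tool --moves '[10,0,0,-40,0,0,0,10,0,0,-40,0,0,0,10,0,0,-40,0,0,0,10,0,40,0,0,0,0,10,0,40,0,0,0,0,10,0,40,0,0,0,0,10,0,40,0,0,0,0,10,0,40,0,0,0,0]'

```text
t: 8.2
tool_pos: [0.3534, 0.4478, 0.4139]
orientation: [-0.971, 2.987, 0.0]
force: [0.5, 0.9, 0.1]
opening: 0.0103
gripper_force: 0.0
```

>>> drive_tool --moves '[10,0,40,0,0,0,0,10,0,40,0,0,0,0,10,0,40,0,0,0,0,10,0,0,0,0,0,0,10,0,0,0,0,0,0]'

```text
t: 8.7
tool_pos: [0.2832, 0.5443, 0.4134]
orientation: [0.975, -2.986, 0.001]
force: [0.6, 0.2, -0.3]
opening: 0.0102
gripper_force: 0.0
```

```bash
python3 - <<'E'
from h import *
from plant import robot
print(robot.read_state()['tool_pos'],robot.read_state()['force'])
c=robot.read_camera('scene');cv2.imwrite('pics/s5.png',c['color'][100:320,150:450,::-1].repeat(2,0).repeat(2,1))
b=robot.read_camera('top')
for n,x in(('s',c),('t',b)):
    W=cloud(x);m=((W[...,2]>.032)&(W[...,2]<.05)&(np.hypot(W[...,0]-.538,W[...,1]-.264)<.13)).astype(np.uint8)
    k,l,st,ce=cv2.connectedComponentsWithStats(m)
    for i in range(1,k):
        if st[i,4]>60: print(n,ce[i].round(),st[i,4],np.percentile(W[l==i][:,2],[10,50,90]).round(4),rect(W[l==i]))
E
```

```text
[0.28318793 0.54432035 0.41344279] [ 0.56577124  0.20651142 -0.25565865]
s [230. 172.] 1707 [0.0352 0.037  0.0387] (array([526.8, 320.8]), array([123.9,  86.1]), 33.1)
s [273. 194.] 1947 [0.0352 0.037  0.0386] (array([581.5, 224.8]), array([123.1,  85.1]), 32.2)
t [239. 210.] 2046 [0.0347 0.0366 0.0386] (array([582.3, 227.6]), array([122.1,  82.5]), 32.2)
t [194. 234.] 2133 [0.0348 0.0367 0.0386] (array([527.1, 323. ]), array([121.4,  82.8]), 33.5)
```

View pics/s5.png

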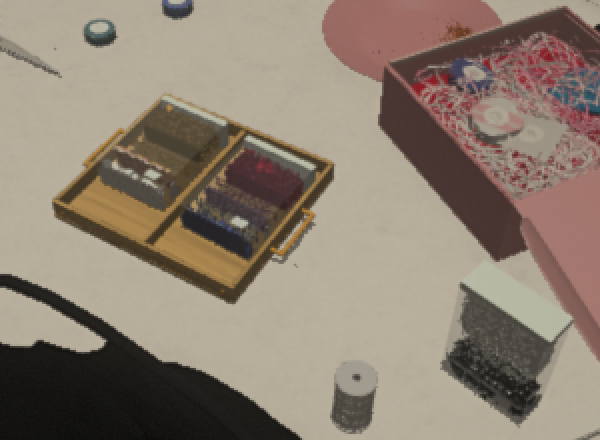

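Both boxes lie flat: gold at crop (165,150) and crimson at (250,195), tops at 37 mm as expected. The ice box (508,340) and the spool (355,395) are still standing.

```bash
python3 -c "
from plant import robot
print(robot.close_job())"
```

```text
the job is handed in; nothing more can be done
None
```

The crimson box, then the gold box, was pushed over without lifting; both now lie flat on their backs, front side up, each in its own compartment. The black-and-clear box and the spool still stand untouched, and the job was handed in at about 9 s.

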